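# Take a drip-dried mounting plate off its barbed hook and stand it in the assembly block

## Task

The wide steel mounting plate has dried on the drip rack: work it off its barbed wire hook - raise it until the wire lies low in the hole, tilt it to follow the upturned tip, and back it out over the tip by feel, never forcing it against the rack with more than about 15 N. Then stand it upright in the slot of the white assembly block, set down gently and fully home, and let go. Leave the slim strap hanging on the other hook, and everything else on the bench, where it is.

Things in the scene. Friction and masses are not known exactly. Their poses are not given: they have to be found in the camera images.
- plate: THE PART TO MOVE: flat stainless plate 46 mm wide, 170 mm tall, 8 mm thick, 0.29 to 0.55 kg, hanging upright on a wire hook by a round 15 mm hole. Origin: centre of its lower end; z up its length, y across its width, x through its thickness. May lean or turn a few degrees. Grip it across the 8 mm, near its top, above the hole.
- plate_hole (a point): centre of the plate's 15 mm hanging hole, at half thickness, 104 mm above the lower end and 66 mm below the top end; axes as the plate's. The plate hangs on whichever hook is nearer. Hanging on its weight, the hook's barb would catch the hole's upper edge.
- strap: BYSTANDER: slim stainless strap, 28 mm wide, 150 mm tall, 4 mm thick, with a row of small holes, hanging by its own 15 mm hole on the rack's other hook. Origin: centre of its lower end; axes like the plate's. Leave it hanging.
- rack: fixed stainless drip rack: tray 150 x 290 mm, rim 16 mm high, two uprights and a 12 mm square rail along the rack's y, top 190 mm above the bench. Origin: on the bench under the rail's middle. Two stiff 6 mm round wire hooks stick out level along the rack's -x at y = -78 and +78 mm, wire centre 185.5 mm above the bench, then bend up 85 mm from the rail's centre.
- hook0_bend (a point): on the wire's centre line, where the hook at the rack's y = -78 mm bends from level to its upturned, straight tip, 28 mm long; axes as the rack's (-x points out along the hook). Tips were bent by hand: each rises at its own angle, 25 to 57 degrees above level, and points up to 16 degrees left or right of the hook's line; not reported, to be seen or felt. Stiff: 1 mm too far is about 15 N.
- hook1_bend (a point): the same on the hook at y = +78 mm, own angles. Barb of both: a 3 mm thick spur on the tip's upper, inner side, from its end back towards the rail, standing 7.5 mm off the wire's centre line 9 mm before the end. Wire and barb, 12 mm high, pass the hole only if the hole is about square to the tip (plate's top leaning back over the rail, lower end out) with the wire near the hole's lower edge.
- block: fixed white plastic assembly block, 80 x 96 mm, 45 mm high, on a steel foot 110 x 128 mm, 8 mm high. Origin: centre of its underside on the bench; y along the slot.
- slot (a point): centre of the mouth of the slot, in the block's top face 45 mm above the bench; axes as the block's. The slot is 11 mm wide (x), 50 mm long (y) and 28 mm deep, so its floor is 17 mm above the bench; the plate's lower end fits in either way round.
- flange: BYSTANDER: heavy round steel vacuum flange, 152 mm across, 46 mm high; origin under its centre.
- lockring: BYSTANDER: flat steel notched ring, about 80 mm across, 6 mm high; origin under its centre.
- stand: BYSTANDER: white plastic cylinder with a wider foot, 100 mm across, 105 mm high; origin under its centre.
- disc: BYSTANDER: white plastic lid with a small boss, 68 mm across, 12 mm high; origin under its centre.
- driver: BYSTANDER: screwdriver with blue handle, 190 mm long, lying; origin under its middle.
- bottle: BYSTANDER: white jar with red cap, 60 mm across, 120 mm high; origin under its centre.
- beaker: BYSTANDER: small glass beaker, 60 mm across, 70 mm high; origin under its centre.
There are look-alikes about, which are no part of the job. Leave any green look-alike of the block alone. Leave any yellow look-alike of the plate alone.

How it is judged:
On the way:
1. the plate is off the hook: its hole is out beyond the tip, clear of the rack and held up (x of plate_hole in the frame of rack below -0.125 m and contact force between plate and rack below 0.1 N and height (world z) of plate_hole above 0.13 m), for 0.2 s.
At the end, for the whole second after the job is handed in: The plate stands in the block's slot, lower end down, released and at rest: its lower end within 4.5 mm of the slot's floor and within 8 mm of the slot's centre, turned to the slot within 0.2 rad and upright within 0.2 rad; the strap still hangs on its hook within 30 mm of where it was (z of plate in the frame of block between 0.013 and 0.0215 m and horizontal distance between plate and slot below 0.008 m and angle between plate's own z axis and vertical below 0.2 rad and height (world z) of plate_hole above 0.1 m and angle between the y axis of plate and the y axis of block, either way round below 0.2 rad and linear speed of plate below 0.02 m/s and height (world z) of strap above 0.05 m and distance of strap from where it was at the start of the episode below 0.03 m); the robot touches nothing.
It fails at once if the plate is forced against the rack or its hook with more than 15 N (contact force between plate and rack above 15 N).
It fails at once if the plate is set down hard: more than 35 N against the block (contact force between plate and block above 35 N).
It fails at once if the strap is disturbed by more than 30 mm (distance of strap from where it was at the start of the episode above 0.03 m).
It fails at once if something else on the bench is pushed more than 20 mm from its place (distance of any of flange, lockring, stand, disc, driver, bottle, beaker from where it was at the start of the episode above 0.02 m).
It also fails if it takes over 72 s, if anything falls off the work surface, if the arm or the gripper's body presses on something with over 40 N, if the wrist force passes 120 N, or if a joint passes its speed limit or range.

## Robot

A 6-joint arm with a two-finger parallel gripper is mounted at the origin on the work surface. World frame = base frame: x ahead of the robot, y to its left, z up, the work surface at z = 0. Lengths are in m, angles in rad, forces in N, time in s.
With the tool pointing down it reaches from about 0.35 to 0.775 m from the base axis. Payload 5.5 kg.
Tool frame: the origin (TCP) lies at the very end of the fingers, on their centre line; the grasp point (between the pads) lies env.hold_point_z behind it (env.hold_point_z is the distance from the TCP to the grasp point, in m); z points along the fingers, y is the line along which they close (so a half turn about z gives the same grasp; the last joint's range is limited). The gripper opens to 85 mm and grips with 20 to 120 N. Pads are 22 mm wide; open, the fingers measure 114 mm over their backs; the gripper's body (76 mm by 85 mm) begins 54 mm behind the grasp point. The pads swing forward as they close: fully open they stand 13 mm farther back than shut.
Start: joints at [-1.266, 0.313, 0.046, 1.304, 0, 1.431], TCP at [0.247, -0.519, 0.231] pointing down, gripper open.
Joint ranges: [-2.76, 2.76], [-0.86, 1.69], [-1.03, 1.26], [-2.2, 2.34], [-1.47, 1.5], [-3.14, 3.14]. Speed limits (rad/s): [2.57, 2.57, 3.14, 3.14, 3.14, 3.14].

## Interface

Orientations are given as a unit quaternion [w, x, y, z].
In Python, from workcell import env gives the robot as it stands.
- The arm moves only by the tool carry_out, never from a script. Its argument "steps" is a list of rows, each a list of 3 entries, a list of its own where there are three numbers: the turn, a rotation vector about the tool's x, y, z in degrees, then the shift along the tool's x, y, z in cm, then the closure in counts, from 0 (fully open) to 255 (shut). A call has exactly 8 rows; each row is the pose to reach, as a shift and turn from the pose commanded when the call began, along the tool's axes at that moment; what a row does not reach only later rows make up. A row lasts 1/8 s, in which the tool goes at most 62.5 mm and 10.7 degrees, less where a joint would pass 70% of its speed; a pose out of reach is approached as far as the arm can. A call with a gripper value outside its range is refused whole. The fingers move at their own pace and stop on an object; "force" is the grip in N (left out, the last holds). Time passes only in rows, so rows that repeat a pose let the fingers close, or fill a call up. It gives the time, the measured TCP pose, the force, the opening and the grip force at its end, in the units of the state.
- env.get_state(): the state, without advancing time (a new reading comes with each control period).
- env.read_camera(name): name is "side" or "top" or "wrist"; returns (picture, depth): 420x560x3 uint8, red, green, blue; 420x560 float32, m along the optical axis (not along the pixel's ray), 0 where there is no reading.
- env.get_calibration(name): a dict with "fx", "fy", "cx", "cy" (pixels), "D" ([k1, k2, p1, p2, k3] as OpenCV has them; the pictures are not rectified), "origin" and "orientation" of the camera in the world. Camera axes: x right, y up, looking along -z (the intrinsics and any distortion apply to the point x, -y, -z); pixel columns grow to the right and rows downward; lengths in m; the calibration is good to about 2 mm. A picture is of the moment at which its call begins: read the wrist's pose just before it. get_calibration takes no time and is no camera call; for the wrist camera it gives the pose at the moment of the call.
- env.hand_in(): hands the job in; it is judged then, once.
The state is a dict: "clock": time; "joint_pos": joint angles; "qvel": joint speeds; "tau": joint torques, N m; "tcp_pos": TCP position; "orientation": TCP orientation; "wrist_force": force on the tool from outside, world axes, zero at the start; "ft_torque": the same for the moment, N m; "finger_gap": finger opening in m; "grip_force": force on a finger pad.
Only numpy, scipy, OpenCV 4.12 (cv2) and the standard library are available. Lean on these libraries where they do the work, as an engineer would, in place of code of your own. Each camera call takes 0.05 s, during which the arm holds its last target. There are 200 camera calls.

## Working session

There is one attempt and no reset: what is moved stays moved. The work goes in short steps, Python scripts to look and compute and a tool call to move; the robot and the scene stay as the last step left them, time stands still between calls to the robot, and variables do not carry over. Pictures are saved under pics/ and viewed, at most 11 in all, crops included, and the job is handed in when it is done.

Besides the shell and the picture viewer there is one more tool, called after "Emit:" in YAML: its name, and indented under it one key for each argument. carry_out: Moves the arm, as the interface text tells. Its arguments: {"type":"object","properties":{"steps":{"type":"array","items":{"type":"array"}},"force":{"type":"number"}},"required":["steps"]}

```bash
mkdir -p pics; cat > h.py <<'E'
import numpy as np, cv2
from scipy.spatial.transform import Rotation as R
from workcell import env
def rot(q): return R.from_quat([q[1],q[2],q[3],q[0]]).as_matrix()
def grab(name,tag):
    c=env.get_calibration(name); im,d=env.read_camera(name)
    np.savez(f'{tag}.npz',im=im,d=d); np.save(f'{tag}_c.npy',c,allow_pickle=True)
    cv2.imwrite(f'pics/{tag}.png',im[:,:,::-1]); return c,im,d
def load(tag):
    z=np.load(f'{tag}.npz'); return np.load(f'{tag}_c.npy',allow_pickle=True).item(),z['im'],z['d']
def K(c): return np.array([[c['fx'],0,c['cx']],[0,c['fy'],c['cy']],[0,0,1.]])
def ray(c,uv):
    n=cv2.undistortPoints(np.array(uv,float).reshape(-1,1,2),K(c),np.array(c['D'],float))[:,0]
    return np.c_[n[:,0],-n[:,1],-np.ones(len(n))]
def pts(c,d,uv):
    uv=np.array(uv).reshape(-1,2); z=np.array([d[int(round(v)),int(round(u))] for u,v in uv])
    return (ray(c,uv)*z[:,None])@rot(c['orientation']).T+np.array(c['origin'])
def cloud(c,d):
    v,u=np.mgrid[0:d.shape[0],0:d.shape[1]]
    p=(ray(c,np.c_[u.ravel(),v.ravel()])*d.reshape(-1,1))@rot(c['orientation']).T+np.array(c['origin'])
    return p.reshape(*d.shape,3)
def proj(c,P):
    q=(np.array(P).reshape(-1,3)-c['origin'])@rot(c['orientation']); q=q*[1,-1,-1]
    return cv2.projectPoints(q,np.zeros(3),np.zeros(3),K(c),np.array(c['D'],float))[0][:,0]
E
python3 - <<'E'
from h import *
s=env.get_state(); print(s, env.hold_point_z)
ims=[]
for n in ['side','top','wrist']:
    c,im,d=grab(n,n+'0'); print(n,c)
E
```

```text
{'clock': 0.0, 'joint_pos': array([-1.26556057e+00,  3.13980021e-01,  4.49096515e-02,  1.30362842e+00,
        1.62552750e-05,  1.43116906e+00]), 'qvel': array([ 0.0006861 , -0.00039768, -0.00079121,  0.00143553,  0.00011554,
        0.00057291]), 'tau': array([ 2.24345663e-04, -4.80630434e+01,  2.98530471e+01,  1.95757969e-02,
       -5.41233294e-05,  7.85283220e-06]), 'tcp_pos': array([ 0.24725484, -0.51850758,  0.23039215]), 'orientation': array([-9.48643637e-04,  9.75363497e-01,  2.20601775e-01, -7.05761639e-05]), 'wrist_force': array([ 0.40258698, -0.16362066, -0.45808242]), 'ft_torque': array([ 0.03463785,  0.00444392, -0.0038221 ]), 'grip_force': 0.0, 'finger_gap': 0.08543252574574113} 0.0187
side {'fx': 461.95452070271784, 'fy': 461.95452070271784, 'cx': 273.4246435510726, 'cy': 213.08851590579692, 'D': array([0.01233962, 0.        , 0.        , 0.        , 0.        ]), 'origin': array([0.25025443, 0.93219708, 1.04062824]), 'orientation': array([-0.13376497, -0.05791031,  0.43187284,  0.89007819])}
top {'fx': 462.98974867575436, 'fy': 462.98974867575436, 'cx': 277.7901507771336, 'cy': 220.71090896701466, 'D': array([-0.00156971,  0.        ,  0.        ,  0.        ,  0.        ]), 'origin': array([ 0.33567699, -0.15393501,  1.61293464]), 'orientation': array([-0.70076732, -0.0554496 ,  0.05953803,  0.7087353 ])}
wrist {'fx': 377.5484255140256, 'fy': 377.5484255140256, 'cx': 280.08655547495124, 'cy': 206.6775654214912, 'D': array([-0.07749826,  0.        ,  0.        ,  0.        ,  0.        ]), 'origin': array([ 0.31874652, -0.48516878,  0.37409603]), 'orientation': array([ 0.83506084, -0.13224464,  0.08433946, -0.52732495])}
```

View pics/side0.png

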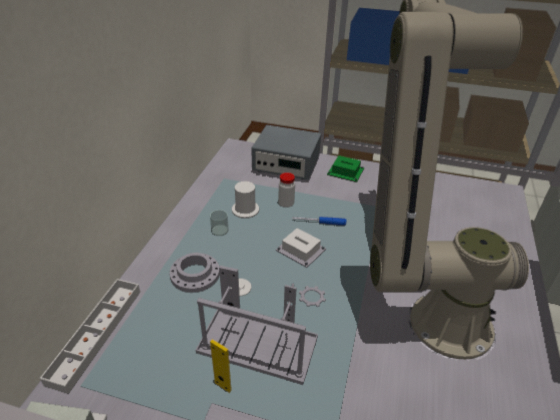

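View pics/top0.png

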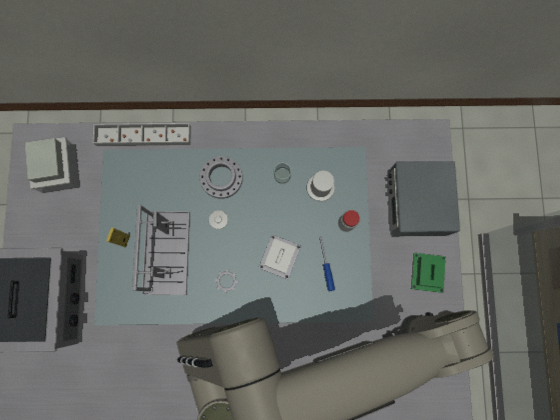

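Side view: two hanging parts, at about (230,287) and (290,300), and a yellow look-alike at (221,366). The white block is at (301,246) and a green look-alike at (346,168). I'll crop closer and measure.

```bash
python3 - <<'E'
from h import *
c,im,d=load('side0'); 
a=cv2.resize(im[250:385,185:335],None,fx=4,fy=4,interpolation=cv2.INTER_CUBIC)
ct,it,dt=load('top0')
b=cv2.resize(it[195:305,100:305],None,fx=3.9,fy=3.9,interpolation=cv2.INTER_CUBIC)
cv2.imwrite('pics/side_crop.png',a[:,:,::-1]); cv2.imwrite('pics/top_crop.png',b[:,:,::-1])
for n,(c,d) in {'side':(c,d),'top':(ct,dt)}.items():
    P=cloud(c,d)
    np.save(n+'_P.npy',P)
P=np.load('top_P.npy')
# rail: top view height
m=(P[...,2]>.165)&(P[...,2]<.21)
m[:, :100]=0; m[:190]=0; m[310:]=0; m[:,210:]=0
q=P[m]; print('rail-ish',len(q),q.min(0),q.max(0))
s=np.load('side_P.npy')
for uv in [(230,287),(228,275),(291,300),(289,290),(221,366),(301,240),(250,318)]: print(uv,s[uv[1],uv[0]].round(3))
for uv in [(280,256),(262,262),(283,238),(299,246),(278,274),(145,210),(136,290),(118,237)]: print('top',uv,P[uv[1],uv[0]].round(3))
E
```

```text
rail-ish 633 [0.36091947 0.16253715 0.16515246] [0.62849617 0.37458184 0.2097395 ]
(230, 287) [0.569 0.21  0.186]
(228, 275) [0.572 0.21  0.228]
(291, 300) [0.412 0.213 0.195]
(289, 290) [0.418 0.214 0.23 ]
(221, 366) [0.533 0.371 0.1  ]
(301, 240) [ 0.477 -0.176  0.039]
(250, 318) [0.492 0.282 0.181]
top (280, 256) [ 0.475 -0.171  0.014]
top (262, 262) [ 0.455 -0.108  0.005]
top (283, 238) [ 0.539 -0.182  0.001]
top (299, 246) [ 0.509 -0.238  0.005]
top (278, 274) [ 0.413 -0.163  0.005]
top (145, 210) [0.619 0.267 0.131]
top (136, 290) [0.361 0.274 0.175]
top (118, 237) [0.536 0.363 0.096]
```

View pics/side_crop.png

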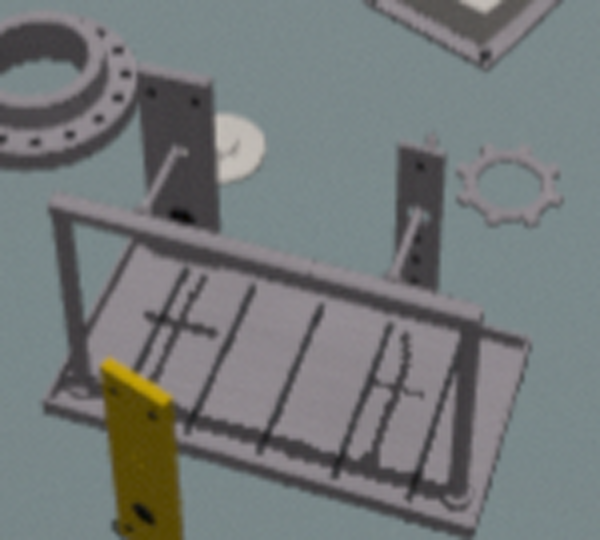

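View pics/top_crop.png

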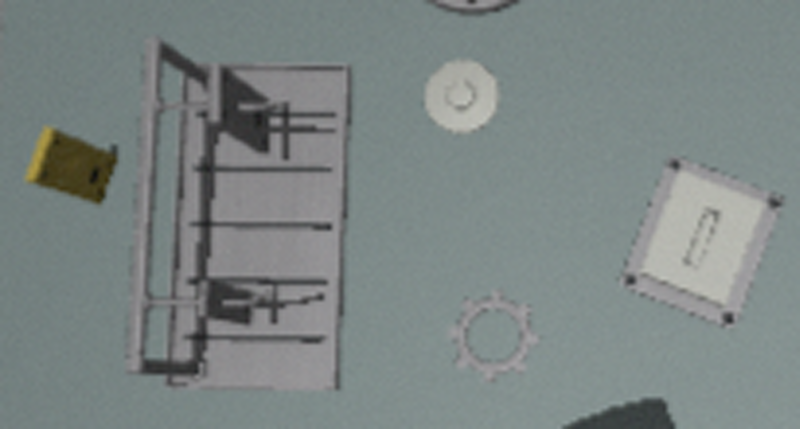

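```bash
python3 - <<'E'
from h import *
st=env.get_state(); T=rot(st['orientation']); c=env.get_calibration('wrist')
print('tool axes\n',T.round(3)); print('cam in tool',T.T@(np.array(c['origin'])-st['tcp_pos'])); print('cam axes in tool\n',(T.T@rot(c['orientation'])).round(3))
s=np.load('side_P.npy'); t=np.load('top_P.npy')
# rail from both
def reg(P,x0,x1,y0,y1,z0,z1):
    m=(P[...,0]>x0)&(P[...,0]<x1)&(P[...,1]>y0)&(P[...,1]<y1)&(P[...,2]>z0)&(P[...,2]<z1); return P[m]
for n,P in(('s',s),('t',t)):
    q=reg(P,.33,.66,.25,.32,.178,.2); q=q[np.abs(q[:,2]-.187)<.008]
    print(n,'rail',len(q),q.min(0).round(3),q.max(0).round(3))
    f=np.polyfit(q[:,0],q[:,1],1); print('y=ax+b',f, 'at .49',np.polyval(f,.49))
    for nm,(x0,x1) in {'plate':(.52,.63),'strap':(.385,.45)}.items():
        q=reg(P,x0,x1,.18,.245,.10 if nm=='x' else .19,.27)
        if len(q)<10: print(nm,len(q)); continue
        m=np.median(q,0); u,S,v=np.linalg.svd(q-q.mean(0),full_matrices=False)
        print(n,nm,len(q),q.min(0).round(3),q.max(0).round(3),q.mean(0).round(3),'normal',v[2].round(3),'rms',S[2]/np.sqrt(len(q)),'long',v[0].round(3))
q=reg(t,.4,.56,-.25,-.1,.035,.055); print('block top',len(q),q.mean(0))
r=cv2.minAreaRect((q[:,:2]*1000).astype(np.float32)); print(r)
q=reg(s,.4,.56,-.25,-.1,.035,.06); print('block top s',len(q),q.mean(0)); print(cv2.minAreaRect((q[:,:2]*1000).astype(np.float32)))
E
```

```text
tool axes
 [[ 0.903  0.43  -0.   ]
 [ 0.43  -0.903  0.001]
 [ 0.    -0.001 -1.   ]]
cam in tool [ 0.07896683  0.00033429 -0.14361397]
cam axes in tool
 [[-0.001  0.951  0.31 ]
 [ 1.     0.001 -0.   ]
 [-0.     0.31  -0.951]]
s rail 767 [0.361 0.25  0.179] [0.628 0.287 0.195]
y=ax+b [-0.0198301   0.28674516] at .49 0.27702841435232056
s plate 357 [0.548 0.201 0.19 ] [0.596 0.237 0.251] [0.571 0.21  0.222] normal [ 0.031 -0.998 -0.052] rms 0.0032080765402247953 long [ 0.065 -0.05   0.997]
s strap 185 [0.402 0.208 0.19 ] [0.43  0.244 0.241] [0.416 0.214 0.216] normal [-0.039 -0.996 -0.076] rms 0.003773878835696516 long [ 0.015 -0.076  0.997]
t rail 406 [0.361 0.25  0.179] [0.628 0.284 0.195]
y=ax+b [-0.02119391  0.28361184] at .49 0.27322682823237276
t plate 128 [0.547 0.18  0.19 ] [0.594 0.233 0.252] [0.57  0.204 0.228] normal [-0.003  0.998 -0.058] rms 0.005132348606884607 long [0.094 0.058 0.994]
t strap 61 [0.401 0.182 0.19 ] [0.429 0.238 0.243] [0.415 0.209 0.217] normal [-0.356 -0.914  0.193] rms 0.007163846347963012 long [0.026 0.197 0.98 ]
block top 618 [ 0.47389415 -0.16829224  0.04440186]
((474.48004150390625, -168.4368896484375), (79.86598205566406, 96.44757843017578), 68.07310485839844)
block top s 559 [ 0.47364551 -0.16334531  0.0440677 ]
((474.0625, -168.00473022460938), (87.96995544433594, 100.82791137695312), 67.62181091308594)
```

```bash
cat >> h.py <<'E'
def toolR(az,lean_dir=None,lean=0):
    """tool down, tool x at azimuth az (deg), then rotated by world rotvec 'lean' deg about axis lean_dir"""
    a=np.radians(az); x=np.array([np.cos(a),np.sin(a),0]); z=np.array([0,0,-1.])
    M=np.c_[x,np.cross(z,x),z]
    if lean_dir is not None: M=R.from_rotvec(np.radians(lean)*np.array(lean_dir,float)).as_matrix()@M
    return M
def go(p,M,p0=None,M0=None):
    if p0 is None:
        s=env.get_state(); p0=s['tcp_pos']; M0=rot(s['orientation'])
    t=np.degrees(R.from_matrix(M0.T@M).as_rotvec()); d=100*M0.T@(np.array(p)-p0)
    print('turn',t.round(1),'shift',d.round(2)); return p,M
E
python3 - <<'E'
from h import *
a=go([.40,-.15,.33],toolR(102)); go([.534,.18,.271],toolR(180,[0,-1,0],30),*a)
M=toolR(180,[0,-1,0],30); print(M)
E
```

```text
turn [ -0.1  -0.1 -76.5] shift [ 29.65 -26.72  -9.9 ]
turn [-20.4 -25.2 -76.1] shift [29.49 19.97  5.9 ]
[[-8.66025404e-01  1.06057524e-16  5.00000000e-01]
 [ 1.22464680e-16  1.00000000e+00  0.00000000e+00]
 [-5.00000000e-01  6.12323400e-17 -8.66025404e-01]]
```

Emit:
carry_out:
  steps:
    - [[0,0,-9.5],[3.7,-3.3,-3],0]
    - [[0,0,-19],[7.4,-6.6,-6],0]
    - [[0,0,-28.5],[11.1,-10,-9],0]
    - [[0,0,-38],[14.8,-13.3,-9.9],0]
    - [[0,0,-48],[18.5,-16.7,-9.9],0]
    - [[0,0,-57.5],[22.2,-20,-9.9],0]
    - [[0,0,-67],[26,-23.4,-9.9],0]
    - [[0,0,-76.5],[29.7,-26.7,-9.9],0]

```text
clock: 1.15
tcp_pos: [0.4009, -0.1486, 0.3302]
orientation: [0.0, 0.627, 0.779, 0.0]
wrist_force: [0.3, -0.0, -0.2]
finger_gap: 0.0854
grip_force: 0.0
```

Emit:
carry_out:
  steps:
    - [[-2.5,-3.2,-9.5],[3.7,2.5,0],0]
    - [[-5.1,-6.3,-19],[7.4,5,0],0]
    - [[-7.6,-9.4,-28.5],[11.1,7.5,0],0]
    - [[-10.2,-12.6,-38],[14.8,10,0],0]
    - [[-12.7,-15.7,-47.5],[18.5,12.5,1],0]
    - [[-15.3,-18.9,-57],[22.2,15,2],0]
    - [[-17.8,-22,-66.6],[26,17.5,4],0]
    - [[-20.4,-25.2,-76.1],[29.5,20,5.9],0]

```text
clock: 2.15
tcp_pos: [0.5349, 0.1816, 0.2707]
orientation: [0.26, -0.003, 0.966, -0.0]
wrist_force: [1.0, -0.0, -0.8]
finger_gap: 0.0857
grip_force: 0.0
```

```bash
python3 - <<'E'
from h import *
s=env.get_state(); print(s['clock'],s['tcp_pos'],rot(s['orientation']).round(3))
c,im,d=grab('wrist','w1')
cv2.imwrite('pics/w1b.png',cv2.resize(im,(800,600),interpolation=cv2.INTER_CUBIC)[:,:,::-1])
go([.534,.18,.271],toolR(180,[0,-1,0],30))
E
```

```text
2.15 [0.53487453 0.1816104  0.27074147] [[-0.865 -0.006  0.502]
 [-0.006  1.     0.002]
 [-0.502 -0.002 -0.865]]
turn [ 0.3 -0.   0.8] shift [-0.22 -0.41 -0.36]
```

View pics/w1b.png

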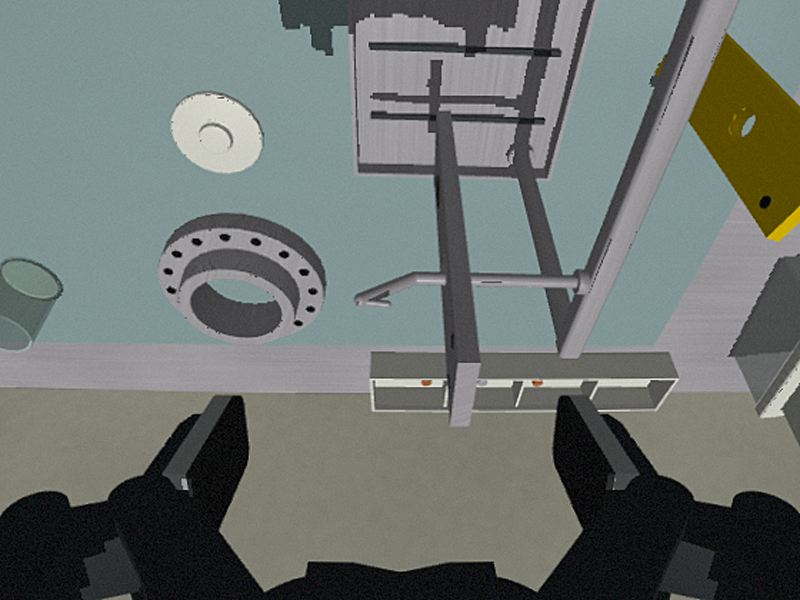

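The picture shows the hook edge-on: rail socket at (583,282), bend at (412,280), tip end at (358,300), barb at about (388,302). The plate is at (455,270) with its top end at (460,400). Now for the 3D measurements.

```bash
python3 - <<'E'
from h import *
c,im,d=load('w1'); P=cloud(c,d)
# wire: scan columns, centre of near surface
print('wire/tip: col, rows, world xyz of middle')
for u in list(range(248,300,3))+list(range(330,404,8)):
    col=P[170:235,u]; dd=d[170:235,u]
    m=(dd>0)&(col[:,0]>.54)&(col[:,0]<.61)&(col[:,2]>.17)&(col[:,2]<.24)
    if m.sum(): r=np.where(m)[0]+170; print(u,r.min(),r.max(),P[int(round(r.mean())),u].round(4))
# plate: near edge (facing camera, x-min) and top end
m=(P[...,1]>.19)&(P[...,1]<.235)&(P[...,2]>.10)&(P[...,2]<.26)&(P[...,0]>.535)&(P[...,0]<.61)
v,u=np.where(m); k=(u>295)&(u<340); q=P[v[k],u[k]]; print('plate',len(q),q.min(0).round(4),q.max(0).round(4))
uv=np.array([(440,112),(452,112),(448,363),(478,363),(451,426),(470,426),(470,360)])*.7
for a,b in zip(uv,pts(c,d,uv)): print(a.round(0),b.round(4))
# rail
for uvv in [(702,60),(640,200),(583,282),(575,345)]:
    print('rail',uvv,pts(c,d,[np.array(uvv)*.7])[0].round(4))
A=cv2.resize(im[170:320,235:355],None,fx=4,fy=4,interpolation=cv2.INTER_CUBIC); cv2.imwrite('pics/w1c.png',A[:,:,::-1])
E
```

```text
wire/tip: col, rows, world xyz of middle
248 208 211 [0.5681 0.1613 0.2025]
251 205 213 [0.5654 0.1634 0.204 ]
254 204 213 [0.5664 0.1651 0.2023]
257 203 213 [0.5657 0.167  0.2029]
260 202 213 [0.5664 0.1687 0.2014]
263 200 213 [0.5666 0.1705 0.2004]
266 199 214 [0.5675 0.1723 0.1996]
269 198 214 [0.5684 0.1741 0.1988]
272 197 214 [0.5689 0.176  0.1975]
275 196 205 [0.5662 0.1778 0.1957]
278 194 204 [0.5674 0.1797 0.1938]
281 193 202 [0.5681 0.1816 0.1922]
284 192 201 [0.5682 0.1835 0.1904]
287 191 200 [0.5685 0.1854 0.1901]
290 190 199 [0.5672 0.1873 0.1895]
293 190 198 [0.5682 0.1892 0.1885]
296 190 198 [0.568  0.1911 0.1887]
299 190 198 [0.5687 0.1931 0.188 ]
330 191 234 [0.5487 0.2081 0.2206]
338 191 199 [0.5689 0.2181 0.1886]
346 191 199 [0.5695 0.2234 0.1879]
354 191 200 [0.5702 0.2287 0.1881]
362 191 200 [0.5701 0.2338 0.1882]
370 192 200 [0.5694 0.2388 0.1888]
378 192 200 [0.5692 0.2439 0.189 ]
386 192 200 [0.5696 0.2493 0.1885]
394 192 226 [0.5717 0.2549 0.1892]
402 190 234 [0.5906 0.266  0.1839]
plate 4123 [0.5464 0.1911 0.1   ] [0.5952 0.2191 0.2489]
[308.  78.] [0.5486 0.203  0.0792]
[316.  78.] [0.5903 0.2177 0.0046]
[314. 254.] [0.582  0.2013 0.2252]
[335. 254.] [0.5495 0.2081 0.2477]
[316. 298.] [0.5942 0.2021 0.2482]
[329. 298.] [ 1.3518  0.3222 -0.1567]
[329. 252.] [0.5487 0.2053 0.247 ]
rail (702, 60) [0.4655 0.2756 0.1912]
rail (640, 200) [0.5232 0.2746 0.1891]
rail (583, 282) [0.5687 0.2632 0.1905]
rail (575, 345) [0.615  0.271  0.1912]
```

View pics/w1c.png

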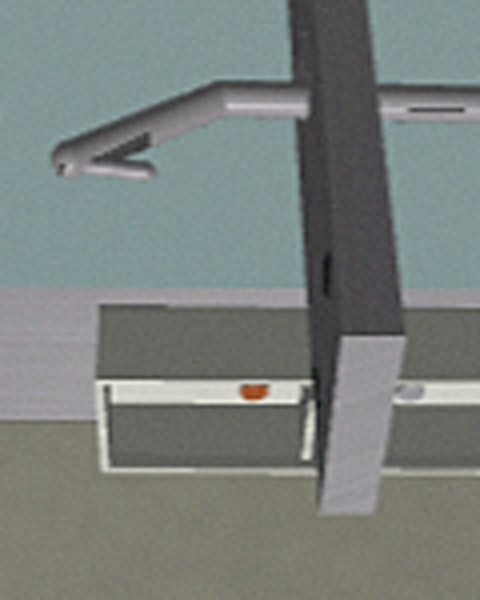

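```bash
python3 - <<'E'
from h import *
from scipy.optimize import least_squares
c,im,d=load('w1'); P=cloud(c,d)
def onz(uv,z):
    r=ray(c,uv)@rot(c['orientation']).T; o=np.array(c['origin']); return o+r*((z-o[2])/r[:,2])[:,None]
print('top corners nearL nearR farL farR\n',onz([(319.8,253.8),(336,253.8),(314.5,298),(329,298.3)],.2475).round(4))
w=[];t=[]
for u in range(248,403):
    if 300<=u<=337: continue
    r=[v for v in range(185,216) if .555<P[v,u,0]<.585 and .17<P[v,u,2]<.215 and d[v,u]>0]
    if not r or u>392: continue
    for v in r[:9]: (t if u<300 else w).append(P[v,u])
w=np.array(w);t=np.array(t)
def seg(p,a,b):
    k=np.clip(((p-a)@(b-a))/((b-a)@(b-a)),0,1); return np.linalg.norm(p-a-k[:,None]*(b-a),axis=1)
def unpack(q):
    b=q[:3]; hd=np.array([np.sin(q[5]),np.cos(q[5]),0]) # towards rail
    az=q[5]+q[4]; out=-np.array([np.sin(az)*np.cos(q[3]),np.cos(az)*np.cos(q[3]),-np.sin(q[3])])
    return b,b+hd*.08,b+.028*out
def f(q):
    b,r,e=unpack(q); al=np.vstack([w,t]); return (np.minimum(seg(al,b,r),seg(al,b,e))-.003)*1000
def g(q):
    e=unpack(q)[2]; b=unpack(q)[0]; return np.r_[f(q)/1.5, (proj(c,e)[0]-[250.5,209.7])*3,(proj(c,b)[0]-[290.3,194.3])*2]
s=least_squares(g,[.571,.187,.1865,.55,0,0],loss='soft_l1')
q=s.x; b,r,e=unpack(q); print('bend',b.round(4),'end',e.round(4),'elev',np.degrees(q[3]),'tip az rel',np.degrees(q[4]),'hook az',np.degrees(q[5]),'rms',np.sqrt(np.mean(f(q)**2)))
print('px bend,end',proj(c,[b,e]))
C=np.linalg.inv(s.jac.T@s.jac); print('sd',np.sqrt(np.diag(C)))
E
```

```text
top corners nearL nearR farL farR
 [[0.5495 0.2008 0.2475]
 [0.5495 0.2089 0.2475]
 [0.5952 0.2016 0.2475]
 [0.5956 0.2102 0.2475]]
bend [0.5704 0.1873 0.1865] end [0.5683 0.1639 0.2018] elev 33.1307796065075 tip az rel 3.628835751715996 hook az 1.4059277601902185 rms 0.538640969404211
px bend,end [[289.87593254 194.06434414]
 [252.3512646  209.56056563]]
sd [1.58974311e-04 2.60526516e-04 9.49795036e-05 9.01206650e-03
 1.36433665e-02 3.76084147e-03]
```

```bash
python3 - <<'E'
from h import *
a=go([.5725,.205,.285],toolR(181)); go([.5725,.205,.2128],toolR(181))
E
```

```text
turn [-0.2 30.  -0.2] shift [-4.28  2.03  0.36]
turn [-0.2 30.  -0.2] shift [-0.68  2.05  6.61]
```

Emit:
carry_out:
  steps:
    - [[0,8,0],[-1.5,0.7,-0.5],0]
    - [[0,16,0],[-3,1.3,-0.2],0]
    - [[0,24,0],[-4.2,2.05,0.2],0]
    - [[-0.2,30,-0.2],[-4.3,2.05,0.36],0]
    - [[-0.2,30,-0.2],[-3.4,2.05,2],0]
    - [[-0.2,30,-0.2],[-2.5,2.05,3.5],0]
    - [[-0.2,30,-0.2],[-1.5,2.05,5.2],0]
    - [[-0.2,30,-0.2],[-0.68,2.05,6.6],0]

```text
clock: 3.2
tcp_pos: [0.5735, 0.2001, 0.2162]
orientation: [-0.001, -0.002, 1.0, 0.001]
wrist_force: [-0.4, 0.1, 0.2]
finger_gap: 0.0854
grip_force: 0.0
```

```bash
python3 - <<'E'
from h import *
s=env.get_state(); print(s['tcp_pos'],s['wrist_force'],rot(s['orientation']).round(3))
c,im,d=grab('wrist','w2'); cv2.imwrite('pics/w2b.png',cv2.resize(im,(800,600))[:,:,::-1])
go([.5725,.205,.2128],toolR(181))
E
```

```text
[0.57354214 0.20012301 0.21615943] [-0.43573443  0.09077943  0.22200819] [[-1.    -0.004 -0.001]
 [-0.004  1.     0.002]
 [ 0.001  0.002 -1.   ]]
turn [ 0.1 -0.3 -0.8] shift [-0.    0.5   0.11]
```

View pics/w2b.png

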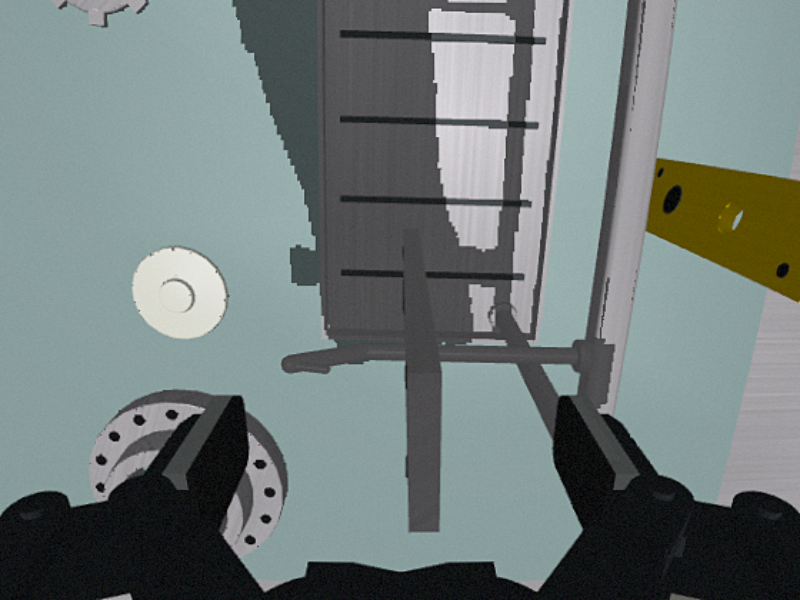

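Plate top end spans (409–441, 372–531), about 5 mm to the +y side of the fingers' middle at x=400. The tip runs from (368,353) to (287,364).

```bash
python3 - <<'E'
from h import *
c,im,d=load('w2')
def onz(uv,z):
    r=ray(c,np.array(uv)*.7)@rot(c['orientation']).T; o=np.array(c['origin']); return (o+r*((z-o[2])/r[:,2])[:,None]).round(4)
print(onz([(409,373),(441,373),(409,531),(440,531)],.2475))
print('bend, end, wire near rail',onz([(368,354)],.1865),onz([(289,363)],.2018),onz([(560,355)],.1865))
print((proj(c,[[.5704,.1873,.1865],[.5683,.1639,.2018]])/.7).round(1))
go([.5725,.205,.2128],toolR(181))
s=env.get_state(); print(s['tcp_pos'])
E
```

```text
[[0.5491 0.2014 0.2475]
 [0.5491 0.2088 0.2475]
 [0.5947 0.2018 0.2475]
 [0.5947 0.2099 0.2475]]
bend, end, wire near rail [[0.5718 0.1883 0.1865]] [[0.5682 0.1637 0.2018]] [[0.5722 0.2561 0.1865]]
[[365.2 350.4]
 [289.8 363.3]]
turn [ 0.1 -0.3 -0.8] shift [-0.    0.5   0.11]
[0.57248973 0.19995512 0.21393287]
```

Emit:
carry_out:
  steps:
    - [[0,0,-0.6],[0,0.3,0.05],0]
    - [[0,0,-0.8],[0,0.54,0.1],0]
    - [[0,0,-0.8],[0,0.54,0.1],60]
    - [[0,0,-0.8],[0,0.54,0.1],150]
    - [[0,0,-0.8],[0,0.54,0.1],200]
    - [[0,0,-0.8],[0,0.54,0.1],255]
    - [[0,0,-0.8],[0,0.54,0.1],255]
    - [[0,0,-0.8],[0,0.54,0.1],255]
  force: 60

```text
clock: 4.25
tcp_pos: [0.574, 0.2056, 0.2167]
orientation: [0.0, -0.009, 1.0, 0.001]
wrist_force: [-0.8, -0.7, 0.2]
finger_gap: 0.0072
grip_force: 60.8
```

```bash
python3 - <<'E'
from h import *
s=env.get_state(); print(s)
E
```

```text
{'clock': 4.25, 'joint_pos': array([0.21143434, 0.38445991, 0.1125025 , 1.29777983, 0.00190064,
       0.19345106]), 'qvel': array([ 0.0005485 ,  0.00022558,  0.00098145,  0.00012824, -0.00021272,
       -0.00146792]), 'tau': array([ 2.37231357e-01, -5.11537242e+01,  2.94999540e+01, -1.90368220e-01,
        1.50579829e-01,  3.85532534e-03]), 'tcp_pos': array([0.57395285, 0.20560029, 0.21670857]), 'orientation': array([ 3.27656487e-04, -8.99201495e-03,  9.99958979e-01,  1.03738304e-03]), 'wrist_force': array([-0.7982113 , -0.74400434,  0.18841362]), 'ft_torque': array([-0.08140564,  0.04382227, -0.0350806 ]), 'grip_force': 60.76046705245972, 'finger_gap': 0.007181186326066115}
```

Emit:
carry_out:
  steps:
    - [[0,0,0],[0,0,-0.05],255]
    - [[0,0,0],[0,0,-0.1],255]
    - [[0,0,0],[0,0,-0.2],255]
    - [[0,0,0],[0,0,-0.3],255]
    - [[0,0,0],[0,0,-0.4],255]
    - [[0,0,0],[0,0,-0.5],255]
    - [[0,0,0],[0,0,-0.5],255]
    - [[0,0,0],[0,0,-0.5],255]

```text
clock: 5.25
tcp_pos: [0.5739, 0.2057, 0.2215]
orientation: [0.0, -0.009, 1.0, 0.001]
wrist_force: [-0.1, 0.5, -4.1]
finger_gap: 0.0069
grip_force: 60.0
```

```bash
python3 - <<'E'
from h import *
for i in range(3):
    s=env.get_state(); print(s['tcp_pos'],s['wrist_force'],s['ft_torque']); env.read_camera('wrist')
E
```

```text
[0.57391428 0.20570044 0.22154153] [-0.08321478  0.45641204 -4.10269553] [-0.01337444  0.03718231  0.02474664]
[0.57388605 0.20570265 0.22153343] [ 0.20966999 -0.11026159 -5.12451714] [ 0.02762816 -0.00482842 -0.02779907]
[0.57385711 0.20569536 0.22148638] [-0.46367401  0.77032164 -4.24817303] [-0.00837143  0.00573379 -0.02061964]
```

```bash
cat >> h.py <<'E'
M0=toolR(181); OFF=M0.T@(np.array([.5722,.2055,.1868])-np.array([.5739,.2057,.2215]))
B=np.array([.5708,.1875,.1865]); 
TD=np.array([-.0025,-.0237,.0153]); TD/=np.linalg.norm(TD); HD=np.array([.02,1,0])
def RM(tilt,yaw): return R.from_euler('z',yaw,degrees=True).as_matrix()@R.from_euler('x',-tilt,degrees=True).as_matrix()@toolR(180)
def pose(s,c,tilt,yaw):
    "hole centre s along wire from bend (s<0 on level part), c above wire along plate's own z"
    M=RM(tilt,yaw); w=B+s*(TD if s>0 else HD*-1); h=w-M[:,2]*c
    return h-M@OFF,M
def hole():
    s=env.get_state(); M=rot(s['orientation']); h=s['tcp_pos']+M@OFF
    return h,M,s
def report():
    h,M,s=hole(); w=s['wrist_force']; print('t',s['clock'],'hole',h.round(4),'rel bend',(h-B).round(4),'F',w.round(2),'tq',s['ft_torque'].round(3),'grip',s['grip_force'].round(0),s['finger_gap'])
    r=h-B; print('  along tip',(r@TD).round(4),'perp',(r-(r@TD)*TD).round(4))
E
python3 - <<'E'
from h import *
print('tip elev',np.degrees(np.arcsin(TD[2])),'az',np.degrees(np.arctan2(-TD[0],-TD[1])))
report()
a=[.5739,.2057,.2215],M0
a=go(*pose(-.018,.0025,0,-1),np.array(a[0]),a[1])
s0=a
for i in range(1,5): go(*pose(-.018+.004*i,.0025+.0002*i,0,-1),*s0)
b=pose(-.003,.003,0,-1)
print('tilts')
for k in range(1,9): go(*pose(-.003+.0005*k,.003,33*k/8,-1-5*k/8),*b)
E
```

```text
tip elev 32.700773271448874 az 6.0215901390433455Traceback (most recent call last):
  File "<stdin>", line 3, in <module>
  File "h.py", line 48, in report
    h,M,s=hole(); w=s['wrist_force']; print('t',s['clock'],'hole',h.round(4),'rel bend',(h-B).round(4),'F',w.round(2),'tq',s['ft_torque'].round(3),'grip',s['grip_force'].round(0),s['finger_gap'])
                                                                                                                                                          ^^^^^^^^^^^^^^^^^^^^^
AttributeError: 'float' object has no attribute 'round'
```

```bash
sed -i "s/s\['grip_force'\].round(0)/round(s['grip_force'])/" h.py; python3 - <<'E'
from h import *
report()
a=go(*pose(-.018,.0025,0,-1),np.array([.5739,.2057,.2215]),M0)
s0=a
print('A');[go(*pose(-.018+.00375*i,.0025+.0001*i,0,-1),*s0) for i in range(1,5)]
b=pose(-.003,.003,0,-1)
print('tilts')
for k in range(1,9): go(*pose(-.003+.0005*k,.003,33*k/8,-1-5*k/8),*b)
E
```

```text
t 5.4 hole [0.5722 0.2056 0.1868] rel bend [0.0014 0.0181 0.0003] F [ 0.3   0.2  -5.55] tq [-0.067 -0.005  0.081] grip 60 0.007157063982073762
  along tip -0.0151 perp [0.0001 0.0055 0.0085]
turn [0. 0. 2.] shift [ 0.1  -0.   -0.22]
A
turn [0. 0. 0.] shift [ 0.   -0.38 -0.01]
turn [0. 0. 0.] shift [ 0.   -0.75 -0.02]
turn [0. 0. 0.] shift [ 0.   -1.13 -0.03]
turn [0. 0. 0.] shift [ 0.   -1.5  -0.04]
tilts
turn [4.1 0.  0.6] shift [-0.    0.22  0.01]
turn [8.2 0.1 1.2] shift [-0.01  0.44  0.04]
turn [12.4  0.2  1.9] shift [-0.03  0.65  0.09]
turn [16.5  0.4  2.5] shift [-0.05  0.86  0.16]
turn [20.6  0.6  3.1] shift [-0.07  1.07  0.25]
turn [24.7  0.8  3.7] shift [-0.1   1.26  0.35]
turn [28.9  1.1  4.3] shift [-0.14  1.46  0.45]
turn [33.   1.4  4.9] shift [-0.17  1.64  0.56]
```

Emit:
carry_out:
  steps:
    - [[0,0,1],[0.05,0,-0.1],255]
    - [[0,0,2],[0.1,0,-0.22],255]
    - [[0,0,2],[0.1,-0.1,-0.22],255]
    - [[0,0,2],[0.12,-0.4,-0.23],255]
    - [[0,0,2],[0.13,-0.7,-0.24],255]
    - [[0,0,2],[0.14,-1.0,-0.25],255]
    - [[0,0,2],[0.15,-1.3,-0.26],255]
    - [[0,0,2],[0.16,-1.5,-0.26],255]

```text
clock: 6.4
tcp_pos: [0.5726, 0.1904, 0.2241]
orientation: [0.0, 0.009, 1.0, 0.001]
wrist_force: [0.2, -0.6, -5.2]
finger_gap: 0.007
grip_force: 59.9
```

```bash
python3 -c "
from h import *
report(); go(*pose(-.003,.003,0,-1))"
```

```text
t 6.4 hole [0.5709 0.1903 0.1894] rel bend [0.0001 0.0028 0.0029] F [ 0.18 -0.58 -5.22] tq [-0.044 -0.037 -0.008] grip 60 0.007012755425982391
  along tip -0.0008 perp [0.     0.0022 0.0034]
turn [0.1 0.  0. ] shift [ 0.    0.02 -0.01]
```

Emit:
carry_out:
  steps:
    - [[2,0,0.3],[0,0.11,0],255]
    - [[4.1,0,0.6],[0,0.22,0.01],255]
    - [[6.2,0,0.9],[0,0.33,0.02],255]
    - [[8.2,0.1,1.2],[-0.01,0.44,0.04],255]
    - [[10.3,0.1,1.5],[-0.02,0.55,0.06],255]
    - [[12.4,0.2,1.9],[-0.03,0.65,0.09],255]
    - [[14.4,0.3,2.2],[-0.04,0.75,0.12],255]
    - [[16.5,0.4,2.5],[-0.05,0.86,0.16],255]

```text
clock: 7.4
tcp_pos: [0.5733, 0.1994, 0.2225]
orientation: [-0.005, 0.03, 0.989, -0.143]
wrist_force: [-0.2, 0.2, -5.2]
finger_gap: 0.0071
grip_force: 59.9
```

```bash
python3 -c "
from h import *
report(); 
for k in range(4,9): go(*pose(-.003+.0005*k,.003,33*k/8,-1-5*k/8))"
```

```text
t 7.4 hole [0.571  0.1895 0.1892] rel bend [0.0002 0.002  0.0027] F [-0.22  0.21 -5.22] tq [ 0.61  -0.011  0.039] grip 60 0.00705035316783641
  along tip -0.0002 perp [0.0002 0.0018 0.0028]
turn [ 0. -0. -0.] shift [ 0.01 -0.02 -0.01]
turn [4.1 0.2 0.6] shift [-0.01  0.2   0.02]
turn [8.3 0.4 1.2] shift [-0.03  0.42  0.06]
turn [12.4  0.7  1.7] shift [-0.05  0.64  0.1 ]
turn [16.5  1.   2.3] shift [-0.08  0.85  0.15]
```

Emit:
carry_out:
  steps:
    - [[2,0.1,0.3],[0,0.1,0.01],255]
    - [[4.1,0.2,0.6],[-0.01,0.21,0.02],255]
    - [[6.2,0.3,0.9],[-0.02,0.32,0.04],255]
    - [[8.3,0.4,1.2],[-0.03,0.43,0.06],255]
    - [[10.3,0.5,1.5],[-0.04,0.54,0.08],255]
    - [[12.4,0.7,1.7],[-0.05,0.65,0.1],255]
    - [[14.4,0.8,2],[-0.06,0.75,0.12],255]
    - [[16.5,1,2.3],[-0.08,0.86,0.15],255]

```text
clock: 8.4
tcp_pos: [0.5746, 0.2072, 0.2186]
orientation: [-0.015, 0.05, 0.958, -0.284]
wrist_force: [0.5, -0.5, -5.5]
finger_gap: 0.0072
grip_force: 60.0
```

```bash
python3 -c "
from h import *
report(); c,im,d=grab('wrist','w3')
cv2.imwrite('pics/w3b.png',cv2.resize(im[150:410,100:460],None,fx=2.2,fy=2.2,interpolation=cv2.INTER_CUBIC)[:,:,::-1])
for s in (.001,.005,.010,.015,.02,.025,.03,.04): go(*pose(s,.003,33,-6))"
```

```text
t 8.4 hole [0.5709 0.1884 0.1896] rel bend [0.0001 0.0009 0.0031] F [ 0.5  -0.46 -5.47] tq [ 1.237 -0.171 -0.043] grip 60 0.007202567036903005
  along tip 0.0009 perp [0.0002 0.0017 0.0026]
turn [-0.1 -0.   0. ] shift [-0.04 -0.1  -0.06]
turn [-0.1 -0.   0. ] shift [-0.04 -0.5  -0.06]
turn [-0.1 -0.   0. ] shift [-0.04 -1.   -0.06]
turn [-0.1 -0.   0. ] shift [-0.04 -1.5  -0.05]
turn [-0.1 -0.   0. ] shift [-0.04 -2.   -0.05]
turn [-0.1 -0.   0. ] shift [-0.04 -2.5  -0.04]
turn [-0.1 -0.   0. ] shift [-0.04 -3.   -0.04]
turn [-0.1 -0.   0. ] shift [-0.04 -4.   -0.03]
```

View pics/w3b.png

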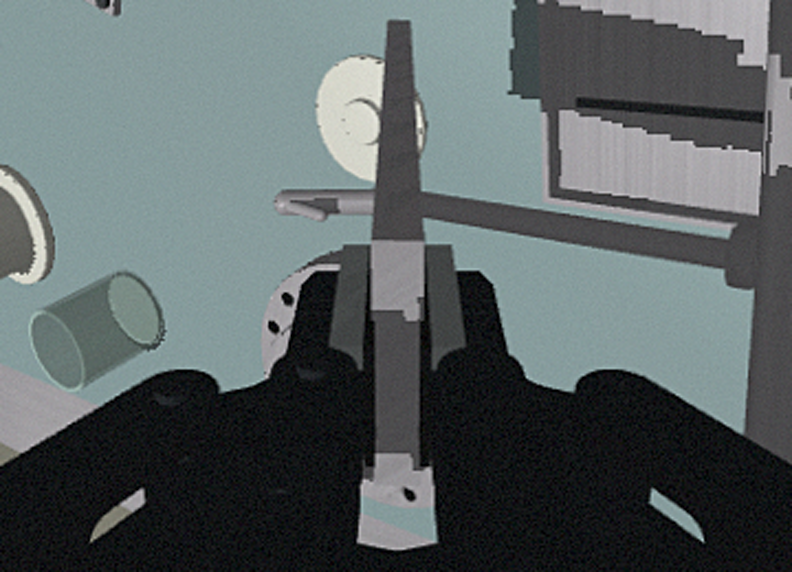

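The tip leaves the plate at (375,202) and ends at (280,200), roughly square to the plate. I'll check the tilt by depth in the tool frame.

```bash
python3 - <<'E'
from h import *
c,im,d=load('w3'); P=cloud(c,d); h,M,s=hole()
rows=[]
for u in range(227,270,2):
    col=[v for v in range(232,256) if np.linalg.norm(P[v,u]-(B+TD*.014))<.03]
    if col:
        q=P[col,u]; lo=q[0:max(1,len(q))]
        t=(q-h)@M  # tool coords rel. hole
        k=np.argmin(t[:len(t)//2+1,2]) 
        print(u,col[0],col[-1],'first third y,x,z(mm):',(t[2]*1000).round(1) if len(t)>3 else '', 'mid',(t[len(t)//2]*1000).round(1),'last',(t[-2]*1000).round(1) if len(t)>3 else '')
E
```

```text
227 237 246 first third y,x,z(mm): [  1.2 -29.4   2.2] mid [  0.7 -29.1  -0.4] last [ -1.2 -29.2  -0.1]
229 236 247 first third y,x,z(mm): [  2.2 -28.2   1.2] mid [  0.1 -28.3   0.9] last [ -2.  -28.3   0.5]
231 236 247 first third y,x,z(mm): [  2.3 -27.1   1. ] mid [  0.7 -27.   -0.6] last [ -1.5 -27.1  -0.5]
233 236 247 first third y,x,z(mm): [  2.7 -26.    0.1] mid [  0.9 -25.9  -0.9] last [ -0.8 -25.9  -2.2]
235 236 247 first third y,x,z(mm): [  2.4 -25.    0.9] mid [  1.  -24.9  -1.1] last [ -0.8 -24.9  -2. ]
237 236 247 first third y,x,z(mm): [  2.4 -24.    0.7] mid [  1.3 -23.8  -1.9] last [ -0.2 -23.7  -3.4]
239 236 248 first third y,x,z(mm): [  1.8 -23.1   2.1] mid [  1.1 -22.8  -1.4] last [ -0.7 -22.7  -3.5]
241 236 248 first third y,x,z(mm): [  2.6 -21.9   0.3] mid [  0.6 -21.9  -0.2] last [ -0.4 -21.6  -4.1]
243 236 249 first third y,x,z(mm): [  2.2 -21.    1.2] mid [  0.3 -20.8  -0.8] last [ -0.9 -20.6  -4.3]
245 236 250 first third y,x,z(mm): [  1.9 -20.    1.9] mid [  0.7 -19.7  -1.7] last [ -0.4 -19.3  -6.7]
247 236 250 first third y,x,z(mm): [  2.1 -18.9   1.3] mid [
[... 460 characters left out ...]
257 236 247 first third y,x,z(mm): [  1.9 -13.8   1.8] mid [  0.6 -13.7  -0.3] last [ -1.5 -13.7  -0.5]
259 236 247 first third y,x,z(mm): [  2.3 -12.7   0.9] mid [  0.6 -12.7  -0.4] last [ -1.3 -12.7  -1. ]
261 236 247 first third y,x,z(mm): [  2.2 -11.7   1.2] mid [  0.4 -11.7   0.3] last [ -1.5 -11.7  -0.6]
263 236 247 first third y,x,z(mm): [  2.1 -10.7   1.3] mid [  0.8 -10.6  -0.7] last [ -1.8 -10.7  -0. ]
265 236 247 first third y,x,z(mm): [ 2.2 -9.6  1.2] mid [ 0.3 -9.6  0.4] last [-1.8 -9.6  0.1]
267 236 246 first third y,x,z(mm): [ 2.3 -8.6  1. ] mid [ 1.  -8.6 -0. ] last [-0.7 -8.6 -1. ]
269 236 246 first third y,x,z(mm): [ 2.2 -7.6  1.1] mid [ 1.3 -7.5 -0.6] last [-1.5 -7.6  0.6]
```

Emit:
carry_out:
  steps:
    - [[0,0,0],[0.02,-0.1,-0.02],255]
    - [[0,0,0],[0.02,-0.25,-0.02],255]
    - [[0,0,0],[0.02,-0.4,-0.02],255]
    - [[0,0,0],[0.02,-0.55,-0.02],255]
    - [[0,0,0],[0.02,-0.7,-0.02],255]
    - [[0,0,0],[0.02,-0.85,-0.02],255]
    - [[0,0,0],[0.02,-1.0,-0.02],255]
    - [[0,0,0],[0.02,-1.0,-0.02],255]

```text
clock: 9.45
tcp_pos: [0.5734, 0.1987, 0.2243]
orientation: [-0.015, 0.05, 0.958, -0.283]
wrist_force: [0.3, 0.6, -4.3]
finger_gap: 0.0074
grip_force: 60.1
```

```bash
python3 -c "
from h import *
report()"
```

```text
t 9.45 hole [0.5698 0.18   0.1953] rel bend [-0.001  -0.0075  0.0088] F [ 0.26  0.6  -4.28] tq [ 1.219 -0.164 -0.055] grip 60 0.007391874238650356
  along tip 0.0111 perp [-0.0001  0.0018  0.0028]
```

Free so far. Continue past the barb in small steps.

Emit:
carry_out:
  steps:
    - [[0,0,0],[0,-0.1,0],255]
    - [[0,0,0],[0,-0.2,0],255]
    - [[0,0,0],[0,-0.3,0],255]
    - [[0,0,0],[0,-0.4,0],255]
    - [[0,0,0],[0,-0.5,0],255]
    - [[0,0,0],[0,-0.6,0],255]
    - [[0,0,0],[0,-0.6,0],255]
    - [[0,0,0],[0,-0.6,0],255]

```text
clock: 10.45
tcp_pos: [0.5729, 0.1938, 0.2275]
orientation: [-0.015, 0.05, 0.958, -0.283]
wrist_force: [0.4, -0.3, -4.9]
finger_gap: 0.0069
grip_force: 60.1
```

```bash
python3 -c "
from h import *
report()"
```

```text
t 10.45 hole [0.5692 0.1751 0.1984] rel bend [-0.0016 -0.0124  0.0119] F [ 0.41 -0.33 -4.89] tq [ 1.185 -0.106 -0.012] grip 60 0.0068508056765466925
  along tip 0.017 perp [-0.0001  0.0018  0.0028]
```

Emit:
carry_out:
  steps:
    - [[0,0,0],[0,-0.1,0],255]
    - [[0,0,0],[0,-0.2,0],255]
    - [[0,0,0],[0,-0.3,0],255]
    - [[0,0,0],[0,-0.4,0],255]
    - [[0,0,0],[0,-0.5,0],255]
    - [[0,0,0],[0,-0.6,0],255]
    - [[0,0,0],[0,-0.6,0],255]
    - [[0,0,0],[0,-0.6,0],255]

```text
clock: 11.45
tcp_pos: [0.5724, 0.1888, 0.2307]
orientation: [-0.015, 0.05, 0.958, -0.283]
wrist_force: [0.0, 0.3, -5.2]
finger_gap: 0.0069
grip_force: 60.1
```

```bash
python3 -c "
from h import *
report()"
```

```text
t 11.45 hole [0.5687 0.1701 0.2017] rel bend [-0.0021 -0.0174  0.0152] F [ 0.    0.31 -5.15] tq [ 1.183 -0.133 -0.02 ] grip 60 0.00694791607547873
  along tip 0.023 perp [-0.0001  0.0018  0.0028]
```

Emit:
carry_out:
  steps:
    - [[0,0,0],[0,-0.15,0],255]
    - [[0,0,0],[0,-0.3,0],255]
    - [[0,0,0],[0,-0.45,0],255]
    - [[0,0,0],[0,-0.6,0],255]
    - [[0,0,0],[0,-0.8,0],255]
    - [[0,0,0],[0,-1.1,0],255]
    - [[0,0,0],[0,-1.5,0],255]
    - [[0,0,0],[0,-1.8,0],255]

```text
clock: 12.45
tcp_pos: [0.5708, 0.1735, 0.2408]
orientation: [-0.014, 0.05, 0.958, -0.283]
wrist_force: [-0.0, 0.3, -4.1]
finger_gap: 0.0073
grip_force: 60.1
```

```bash
python3 -c "
from h import *
report()
s=env.get_state(); p=s['tcp_pos']
# block: minAreaRect long(96mm) axis
a=68.07; print('plan')
import numpy as np
q=go([.545,.06,.30],RM(10,0)); go([.49,-.10,.30],toolR(175),*q)
c,im,d=load('side0'); b=cv2.resize(im[225:270,265:335],None,fx=8,fy=8,interpolation=cv2.INTER_CUBIC); cv2.imwrite('pics/blk.png',b[:,:,::-1])
t=np.load('top_P.npy'); m=(np.abs(t[...,2]-.044)<.008)&(np.abs(t[...,0]-.474)<.08)&(np.abs(t[...,1]+.168)<.08)
v,u=np.where(m); r=cv2.minAreaRect((t[m][:,:2]*1000).astype(np.float32)); print(r,cv2.boxPoints(r))
"
```

```text
t 12.45 hole [0.5671 0.1548 0.2117] rel bend [-0.0037 -0.0327  0.0252] F [-0.02  0.25 -4.08] tq [ 1.235 -0.071  0.052] grip 60 0.007274220639972681
  along tip 0.0413 perp [-0.      0.0019  0.0029]
plan
turn [-22.9  -2.2  -5.6] shift [  1.38 -12.92   1.3 ]
turn [-10.    0.4   5. ] shift [  5.5  -15.76   2.78]
((474.4307556152344, -168.34669494628906), (79.78958129882812, 96.33454895019531), 68.53274536132812) [[ 415.0047  -187.84612]
 [ 504.65625 -223.10161]
 [ 533.8568  -148.84727]
 [ 444.20526 -113.59178]]
```

```bash
cat >> h.py <<'E'
BOT=OFF+np.array([0,0,.104])
def botpose(b,az,): M=toolR(az); return np.array(b)-M@BOT,M
E
python3 - <<'E'
from h import *
print(OFF)
a=go([.565,.05,.29],RM(0,-10)); go(*botpose([.54,-.194,.125],158.5),*a)
E
```

```text
[ 0.00170323 -0.0001703   0.0347    ]
turn [-32.9   1.2   3.9] shift [ -0.72 -13.04   2.57]
turn [ 0.   0.  11.5] shift [ -1.95 -24.48   2.63]
```

Emit:
carry_out:
  steps:
    - [[0,0,0],[0,-1,-0.3],255]
    - [[-3,0.1,0.4],[-0.1,-2.5,-0.3],255]
    - [[-8,0.3,1],[-0.2,-4.3,0],255]
    - [[-13,0.5,1.6],[-0.3,-6.2,0.5],255]
    - [[-18,0.7,2.2],[-0.4,-8,1],255]
    - [[-23,0.9,2.8],[-0.5,-9.8,1.5],255]
    - [[-28,1.1,3.4],[-0.6,-11.5,2],255]
    - [[-32.9,1.2,3.9],[-0.7,-13,2.6],255]

```text
clock: 13.45
tcp_pos: [0.5641, 0.0489, 0.2905]
orientation: [0.0, 0.088, 0.996, 0.001]
wrist_force: [-0.5, 0.2, -5.4]
finger_gap: 0.0071
grip_force: 59.9
```

Emit:
carry_out:
  steps:
    - [[0,0,1.5],[-0.2,-3,0],255]
    - [[0,0,3],[-0.5,-6.5,0],255]
    - [[0,0,4.5],[-0.8,-10,0],255]
    - [[0,0,6.5],[-1.1,-14,0.5],255]
    - [[0,0,8.5],[-1.5,-18,1.2],255]
    - [[0,0,10.5],[-1.8,-22,2],255]
    - [[0,0,11.5],[-1.95,-24.5,2.6],255]
    - [[0,0,11.5],[-1.95,-24.5,2.6],255]

```text
clock: 14.45
tcp_pos: [0.5399, -0.1965, 0.2627]
orientation: [-0.001, 0.188, 0.982, -0.0]
wrist_force: [0.2, 0.5, -4.5]
finger_gap: 0.0073
grip_force: 59.9
```

```bash
python3 - <<'E'
from h import *
env.read_camera('wrist')
report(); c,im,d=grab('wrist','w4')
cv2.imwrite('pics/w4b.png',cv2.resize(im,(800,600),interpolation=cv2.INTER_CUBIC)[:,:,::-1])
s=env.get_state(); print(s['tcp_pos'],rot(s['orientation']).round(3)); print('state bot',s['tcp_pos']+rot(s['orientation'])@BOT)
E
```

```text
t 14.5 hole [ 0.5385 -0.1947  0.2284] rel bend [-0.0323 -0.3822  0.0419] F [ 1.03  0.71 -4.73] tq [ 0.091 -0.059 -0.085] grip 60 0.007505964215500829
  along tip 0.3454 perp [-0.0018 -0.0932 -0.1447]
[ 0.54063236 -0.19444534  0.26337861] [[-0.93   0.367 -0.001]
 [ 0.367  0.93   0.001]
 [ 0.001 -0.    -1.   ]]
state bot [ 0.5387975  -0.19390599  0.12468123]
```

View pics/w4b.png

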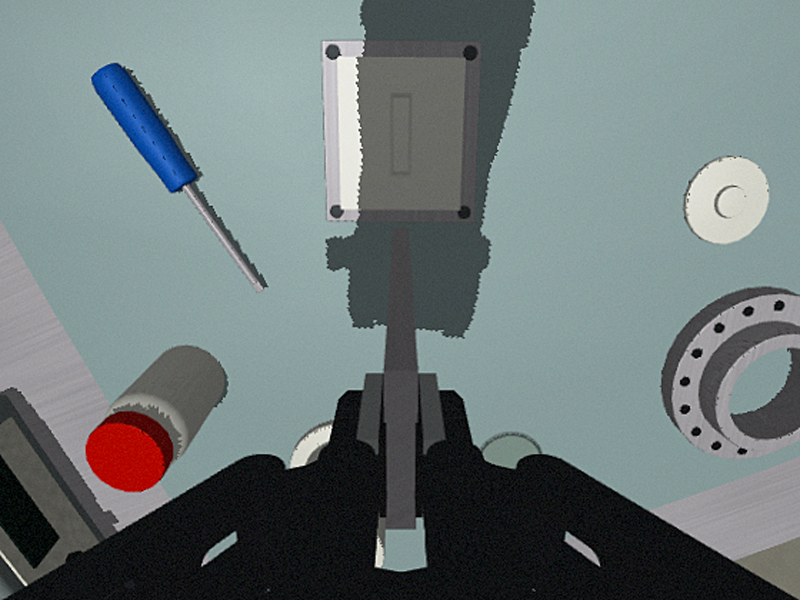

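The slot mouth spans about (391–411, 94–174) and the plate's lower near edge is at (401,229). I'll compute both.

```bash
python3 - <<'E'
from h import *
c,im,d=load('w4'); 
def onz(uv,z):
    r=ray(c,np.array(uv)*.7)@rot(c['orientation']).T; o=np.array(c['origin']); return o+r*((z-o[2])/r[:,2])[:,None]
q=onz([(391.5,94.5),(410.5,94.5),(392,173.5),(411,173.5)],.045); print(q.round(4)); m=q.mean(0)
ax=(q[0]+q[1]-q[2]-q[3])/2; print('slot',m,'len',np.linalg.norm(ax),'wid',np.linalg.norm(q[1]-q[0]),'az',np.degrees(np.arctan2(ax[1],ax[0])))
# block top rect from outlines (white face)
P=cloud(c,d); k=np.abs(P[...,2]-.044)<.006; k&=np.linalg.norm(P[...,:2]-m[:2],axis=-1)<.08
print(cv2.minAreaRect((P[k][:,:2]*1000).astype(np.float32)), np.median(P[k][:,2]))
e=onz([(393,229.5),(410,229.5)],.1247); print('plate near edge',e.round(4))
s=env.get_state(); M=rot(s['orientation']); mid=e.mean(0); print('mid in tool rel bot', (M.T@(mid-(s['tcp_pos']+M@BOT))*1000).round(1), 'expect x 23')
p=env.get_calibration('wrist'); print('cam shift since', np.array(p['origin'])-c['origin'])
E
```

```text
[[ 0.4485 -0.1656  0.045 ]
 [ 0.4529 -0.1543  0.045 ]
 [ 0.4947 -0.1838  0.045 ]
 [ 0.4993 -0.1721  0.045 ]]
slot [ 0.4738457  -0.16896016  0.045     ] len 0.04970225319496983 wid 0.012075591278769473 az 158.745959951454
((473.9117126464844, -169.61720275878906), (80.36151885986328, 95.76331329345703), 68.15106201171875) 0.0459474030312175
plate near edge [[ 0.5157 -0.1904  0.1247]
 [ 0.519  -0.182   0.1247]]
mid in tool rel bot [22.7 -0.7  0. ] expect x 23
cam shift since [0.00025017 0.00066509 0.00023494]
```

```bash
python3 - <<'E'
from h import *
report(); go(*botpose([.4738,-.169,.075],158.6)); go(*botpose([.4738,-.169,.052],158.6))
E
```

```text
t 14.55 hole [ 0.5389 -0.194   0.2287] rel bend [-0.0319 -0.3815  0.0422] F [ 0.19 -0.18 -6.52] tq [0.066 0.016 0.011] grip 60 0.006986678197057115
  along tip 0.3448 perp [-0.0014 -0.0929 -0.1441]
turn [-0.  -0.1 -0.1] shift [ 6.97 -0.07  4.98]
turn [-0.  -0.1 -0.1] shift [ 6.97 -0.07  7.28]
```

Emit:
carry_out:
  steps:
    - [[0,0,0],[1.5,0,1],255]
    - [[0,0,0],[3,0,2],255]
    - [[0,0,0],[4.5,0,3],255]
    - [[0,0,0],[6,0,4],255]
    - [[0,0,0],[6.97,-0.07,4.9],255]
    - [[0,-0.1,-0.1],[6.97,-0.07,6],255]
    - [[0,-0.1,-0.1],[6.97,-0.07,7.1],255]
    - [[0,-0.1,-0.1],[6.97,-0.07,7.1],255]

```text
clock: 15.55
tcp_pos: [0.4761, -0.1689, 0.1911]
orientation: [-0.0, 0.186, 0.983, 0.0]
wrist_force: [-0.5, -0.1, -4.2]
finger_gap: 0.0073
grip_force: 59.8
```

```bash
python3 - <<'E'
from h import *
env.read_camera('wrist'); env.read_camera('wrist')
report(); c,im,d=grab('wrist','w5')
s=env.get_state(); M=rot(s['orientation']); print('bot',s['tcp_pos']+M@BOT)
go(*botpose([.4738,-.169,.052],158.6))
A=cv2.resize(im[120:270,180:380],None,fx=4,fy=4,interpolation=cv2.INTER_CUBIC); cv2.imwrite('pics/w5b.png',A[:,:,::-1])
E
```

```text
t 15.65 hole [ 0.475  -0.1689  0.1574] rel bend [-0.0958 -0.3564 -0.0291] F [-0.69 -0.39 -5.03] tq [-0.005 -0.003  0.011] grip 60 0.0070662409040999664
  along tip 0.291 perp [-0.0701 -0.1129 -0.1863]
bot [ 0.47534192 -0.16904781  0.05364439]
turn [ 0.   0.1 -0. ] shift [ 0.12 -0.05  0.16]
```

View pics/w5b.png

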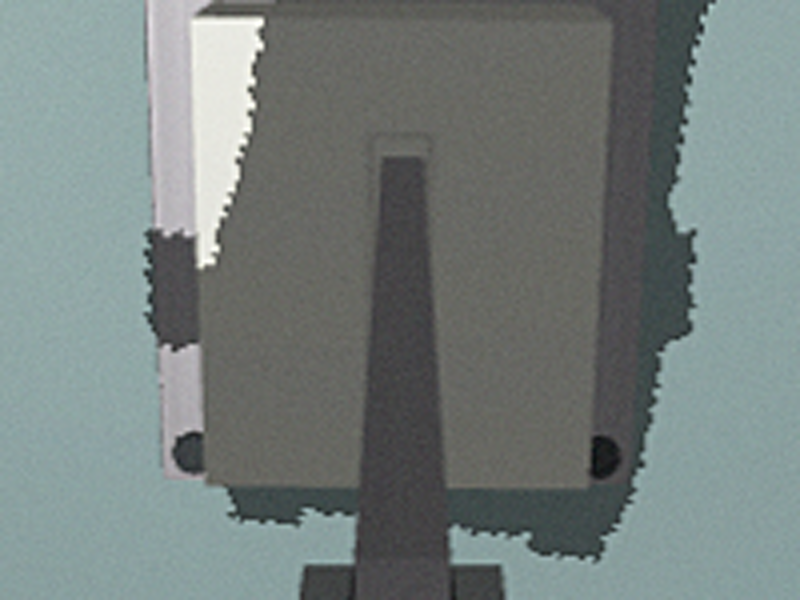

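Slot end edge spans (371–431,133); the plate's lower edge is (382–426,157). I'll compute the offset.

```bash
python3 - <<'E'
from h import *
c,im,d=load('w5'); s=env.get_state(); M=rot(s['orientation'])
def onz(uv,z):
    r=ray(c,np.array(uv)/4+[180,120])@rot(c['orientation']).T; o=np.array(c['origin']); return o+r*((z-o[2])/r[:,2])[:,None]
for z in (.045,.046): 
    a=onz([(371,134.5),(431,134.5)],z); b=onz([(382,157),(426,157)],.0536)
    print('slot end - plate edge, tool mm',((a.mean(0)-b.mean(0))@M*1000).round(2),'widths',np.linalg.norm(a[1]-a[0]),np.linalg.norm(b[1]-b[0]))
E
```

```text
slot end - plate edge, tool mm [ 2.77 -0.56  8.6 ] widths 0.011631740060838227 0.008313807414816033
slot end - plate edge, tool mm [ 2.94 -0.56  7.6 ] widths 0.011591712017772223 0.008313807414816033
```

Emit:
carry_out:
  steps:
    - [[0,0,0],[0.1,-0.05,0],255]
    - [[0,0,0],[0.1,-0.05,0.2],255]
    - [[0,0,0],[0.1,-0.05,0.4],255]
    - [[0,0,0],[0.1,-0.05,0.7],255]
    - [[0,0,0],[0.1,-0.05,0.9],255]
    - [[0,0,0],[0.1,-0.05,1.1],255]
    - [[0,0,0],[0.1,-0.05,1.3],255]
    - [[0,0,0],[0.1,-0.05,1.5],255]

```text
clock: 16.7
tcp_pos: [0.4753, -0.1694, 0.177]
orientation: [0.001, 0.186, 0.983, 0.0]
wrist_force: [-0.2, 0.5, -4.9]
finger_gap: 0.0072
grip_force: 59.9
```

```bash
python3 - <<'E'
from h import *
report(); s=env.get_state(); M=rot(s['orientation']); print('bot',s['tcp_pos']+M@BOT)
E
```

```text
t 16.7 hole [ 0.4737 -0.1689  0.1423] rel bend [-0.0971 -0.3564 -0.0442] F [-0.2   0.49 -4.91] tq [-0.041 -0.017 -0.039] grip 60 0.007188533679723467
  along tip 0.283 perp [-0.0721 -0.1196 -0.1971]
bot [ 0.47384366 -0.16892505  0.03829456]
```

It's in the slot and free. Lower further, to about 2 mm above the floor.

Emit:
carry_out:
  steps:
    - [[0,0,0],[0,0,0.3],255]
    - [[0,0,0],[0,0,0.6],255]
    - [[0,0,0],[0,0,0.9],255]
    - [[0,0,0],[0,0,1.2],255]
    - [[0,0,0],[0,0,1.5],255]
    - [[0,0,0],[0,0,1.7],255]
    - [[0,0,0],[0,0,1.8],255]
    - [[0,0,0],[0,0,1.8],255]

```text
clock: 17.7
tcp_pos: [0.4753, -0.1694, 0.1591]
orientation: [0.001, 0.186, 0.983, 0.0]
wrist_force: [0.1, 0.9, -5.8]
finger_gap: 0.007
grip_force: 59.9
```

```bash
python3 - <<'E'
from h import *
report(); s=env.get_state(); M=rot(s['orientation']); print('bot',s['tcp_pos']+M@BOT)
E
```

```text
t 17.7 hole [ 0.4737 -0.1689  0.1244] rel bend [-0.0971 -0.3564 -0.0621] F [ 0.12  0.86 -5.77] tq [ 0.005  0.012 -0.023] grip 60 0.0070154023142226145
  along tip 0.2733 perp [-0.073  -0.1277 -0.2097]
bot [ 0.47381971 -0.16888138  0.02041078]
```

Emit:
carry_out:
  steps:
    - [[0,0,0],[0,0,0.05],255]
    - [[0,0,0],[0,0,0.1],255]
    - [[0,0,0],[0,0,0.15],255]
    - [[0,0,0],[0,0,0.2],255]
    - [[0,0,0],[0,0,0.23],255]
    - [[0,0,0],[0,0,0.26],255]
    - [[0,0,0],[0,0,0.29],255]
    - [[0,0,0],[0,0,0.29],255]

```text
clock: 18.7
tcp_pos: [0.4756, -0.1695, 0.157]
orientation: [0.001, 0.186, 0.983, -0.0]
wrist_force: [-1.6, 1.4, 4.7]
finger_gap: 0.0073
grip_force: 61.4
```

Contact at about 10 N, at the expected floor depth. Open gently, check, then retreat upward.

Emit:
carry_out:
  steps:
    - [[0,0,0],[0,0,0],215]
    - [[0,0,0],[0,0,0],200]
    - [[0,0,0],[0,0,0],180]
    - [[0,0,0],[0,0,0],150]
    - [[0,0,0],[0,0,0],100]
    - [[0,0,0],[0,0,0],50]
    - [[0,0,0],[0,0,0],0]
    - [[0,0,0],[0,0,-0.5],0]

```text
clock: 19.7
tcp_pos: [0.475, -0.1692, 0.1611]
orientation: [0.0, 0.186, 0.983, 0.0]
wrist_force: [-0.4, -0.1, 0.3]
finger_gap: 0.0854
grip_force: 0.0
```

Emit:
carry_out:
  steps:
    - [[0,0,0],[0,0,-1],0]
    - [[0,0,0],[0,0,-2.5],0]
    - [[0,0,0],[0,0,-4],0]
    - [[0,0,0],[0,0,-6],0]
    - [[0,0,0],[0,0,-8],0]
    - [[0,0,0],[0,0,-10],0]
    - [[0,0,0],[0,0,-12],0]
    - [[0,0,0],[0,0,-12],0]

```text
clock: 20.7
tcp_pos: [0.4761, -0.1699, 0.2836]
orientation: [0.003, 0.186, 0.983, -0.001]
wrist_force: [0.1, 0.6, -0.6]
finger_gap: 0.0859
grip_force: 0.0
```

```bash
python3 - <<'E'
from h import *
s=env.get_state(); print(s['clock'],s['tcp_pos'],s['wrist_force'])
c,im,d=grab('wrist','w6'); P=cloud(c,d)
k=(P[...,2]>.07)&(P[...,2]<.20)&(np.linalg.norm(P[...,:2]-[.4738,-.169],axis=-1)<.05)
q=P[k]; t=q[q[:,2]>.182]; print('top z',np.percentile(q[:,2],[50,95,99]),'top centre',t.mean(0),cv2.minAreaRect((t[:,:2]*1000).astype(np.float32)))
c,im,d=grab('side','s6'); P=cloud(c,d)
q=P[(np.abs(P[...,0]-.416)<.03)&(P[...,1]>.18)&(P[...,1]<.245)&(P[...,2]>.19)&(P[...,2]<.27)]; print('strap',len(q),q.mean(0).round(3))
A=np.hstack([cv2.resize(im[200:350,185:335],(400,400)),cv2.resize(load('w6')[1][:,70:490],(400,400))]); cv2.imwrite('pics/fin.png',A[:,:,::-1])
E
```

```text
20.7 [ 0.47610861 -0.16992171  0.28359301] [ 0.10894705  0.58335272 -0.57093602]
top z [0.18765651 0.1889411  0.18934577] top centre [ 0.47173364 -0.16870848  0.1878582 ] ((472.74468994140625, -168.8702392578125), (7.842432022094727, 46.345375061035156), 68.37290954589844)
strap 189 [0.416 0.214 0.216]
```

View pics/fin.png

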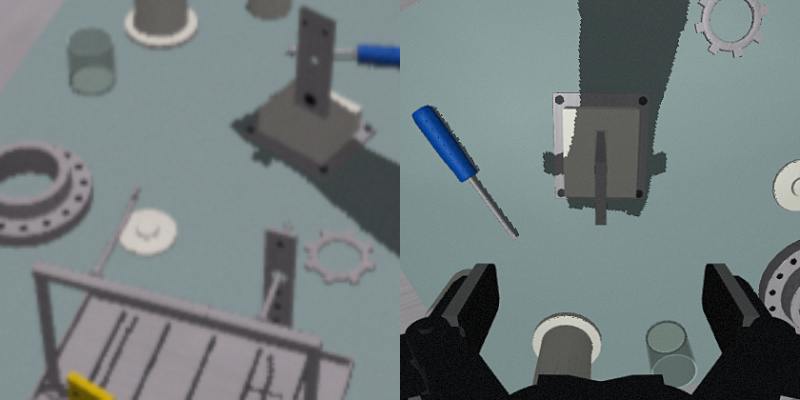

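The left half shows the plate standing in the white block at about (315,60) and the strap still on its hook at (280,275). In the right half the open gripper is clear. The plate's top is at 187.9 mm (187 expected if fully home).

```bash
python3 -c "
from h import *
print(env.hand_in())"
```

```text
the job is handed in; nothing more can be done
None
```

The plate is off its hook without any contact force I could detect and stands fully home in the white block's slot, released; the strap hangs unmoved, and the job is handed in at about 21 s on the robot's clock (no verdict came back).

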